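# Put the baby's feeding things back on their outlined pads

### The arm

A 6-joint arm with a two-finger parallel gripper is mounted at the origin on the work surface. World frame = base frame: x ahead of the robot, y to its left, z up, the work surface at z = 0. Lengths are in m, angles in rad, forces in N, time in s.
With the tool pointing down it reaches from about 0.2 to 0.875 m from the base axis. Payload 3.4 kg.
Tool frame: the origin (TCP) lies on the centre line of the jaws, within the pads' length; the fingertips stand 25 mm ahead of it and the grasp point (between the pads) lies 6 mm ahead of it; z points along the fingers, y is the line along which they close (so a half turn about z gives the same grasp; the last joint's range is limited). The gripper opens to 94 mm and grips with 3 to 60 N. Pads are 16 mm wide; open, the fingers measure 119 mm over their backs; the gripper's body (75 mm by 177 mm) begins 78 mm behind the grasp point.
Start: joints at [1.225, 0.276, 1.505, -0, 1.361, -0.121], TCP at [0.128, 0.561, 0.23] pointing down, gripper open.
Joint ranges: [-2.89, 2.89], [-0.75, 2.08], [0.22, 2.7], [-1.18, 4.32], [0.11, 2.71], [-2.7, 2.7]. Speed limits (rad/s): [2.57, 2.57, 3.14, 3.14, 3.14, 3.14].

### API

Orientations are given as a rotation vector (axis times angle).
In Python, from station import arm gives the robot as it stands.
- The arm moves only by the tool play_rows, never from a script. Its argument "commands" is a list of rows, each a list of 3 entries, a list of its own where there are three numbers: the shift along the world's x, y, z in units of 40 mm (1.0 is 40 mm), then the turn, a rotation vector about the world's x, y, z in units of 5 degrees (1.0 is 5 degrees), then the opening, from -1 (shut) to 1 (fully open). A call has 1 to 5 rows; each row shifts and turns the commanded pose from where the row before left it; what a row does not reach is not made up. A row lasts 1/10 s, in which the tool goes at most 50 mm and 8.59 degrees, less where a joint would pass 70% of its speed; a pose out of reach is approached as far as the arm can. A call with a number of a shift or a turn outside -1 to 1 is refused whole. A call with a gripper value outside its range is refused whole. The fingers move at their own pace and stop on an object; "squeeze" is the grip in N (left out, the last holds). Time passes only in rows, so rows that do not move let the fingers close. It gives the time, the measured TCP pose, the force, the opening and the grip force at its end, in the units of the state.
- arm.sense(): the state, without advancing time (a new reading comes with each control period).
- arm.get_image(name): name is "side" or "top"; returns (picture, depth): 480x640x3 uint8, red, green, blue; 480x640 float32, m along the optical axis (not along the pixel's ray), 0 where there is no reading.
- arm.camera_model(name): a dict with "camera_matrix" (3x3 intrinsics, pixels), "k1" (the pictures are not rectified: a ray, as slopes to the right and down, at radius r is drawn at 1 + k1 r^2 times it, then the intrinsics apply), "T" (4x4, takes a point from camera to world coordinates). Camera axes: x right, y down, z forward; pixel columns grow to the right and rows downward; lengths in m; the calibration is good to about 2 mm. A picture is of the moment at which its call begins. camera_model takes no time and is no camera call.
- arm.sign_off(): hands the job in; it is judged then, once.
Trained networks look in the newest picture that a camera, given by its name, has taken for a name from the list of things; names that differ only in an ending like _2 or _b are one class to them, and where a whole thing is asked for, a point or a joint stands for the part that bears it (a point fixed in the world has none). Each returns a list of dicts, best first, with "conf" (0 to 1); they miss things now and then, are a little off and sometimes report something else, mostly with a low value. They report only what shows in the picture. A call takes as long as a camera call. They do not tell look-alikes from the thing itself.
- arm.trace(camera, target): "pixels" (480x640 bool, what is visible of it) and "rect" ([left, top, right, bottom] in pixels, round what is visible of it).
The state is a dict: "time_s": time; "joint_pos": joint angles; "dq": joint speeds; "joint_torque": joint torques, N m; "eef_pos": TCP position; "eef_rot": TCP orientation; "wrist_force": force on the tool from outside, world axes, zero at the start; "ft_torque": the same for the moment, N m; "finger_gap": finger opening in m; "grip_force": force on a finger pad.
Only numpy, scipy, OpenCV 4.12 (cv2) and the standard library are available. Lean on these libraries where they do the work, as an engineer would, in place of code of your own. Each camera call takes 0.05 s, during which the arm holds its last target. There are 200 camera calls.

### The job

Put the four feeding things on the shelf back where they live: the glass jar, the blue bowl, the orange spoon and the aluminium tin each go upright onto the cream pad that carries their own outline, centred and lined up inside it, the spoon with its round end on the round end of the outline. Keep the jar and the bowl upright all the while and set them down gently, and do not disturb the brass coffee pot or the matchbox. At the end all four stand released and still on their pads.

Things in the scene. Friction and masses are not known exactly. Their poses are not given: they have to be found in the camera images.
- jar: Empty open clear-glass jar with a red rubber ring round its neck. 62 mm across its straight body (heights 4 to 56 mm), 54 mm at the neck (ring 59 mm), 78 mm tall, about 180 g. Origin: centre of its underside; z up. Stands loose on the shelf (z = 0).
- bowl: Round blue ceramic feeding bowl on a hard green silicone foot 84 mm across (not stuck). 110 mm outer diameter, 55 mm tall; wall 8 mm thick (mid-wall radius 51 mm), vertical from 24 mm up to the rim; inner floor 20 mm up. Too wide to grip across: pinch the wall from above, one finger inside, one outside. About 350 g. Origin: centre of its underside; z up.
- spoon: Orange plastic spoon lying flat, 140 mm long, 11 mm high, 30 g. Straight handle 12 mm wide along its x axis, x = -90 to +18 mm; round open end 34 mm across, centred at x = +33 mm. Origin: underside of the handle, 20 mm from mid-length towards the round end; +x points to the round end; z up. Grip the handle at or a little behind the origin.
- tin: Rectangular lidded aluminium tin, lid fixed: 94 mm long (x) by 62 mm wide (y) at the lid (heights 38 to 50 mm), body 92 by 60 mm, 50 mm tall, about 160 g. Origin: centre of its underside; x along the long side; z up.
- jar_pad: Jar's place: small round cream pad, 88 mm across, 3 mm thick, fixed, with a dark circle 66 mm across. Origin: centre of its underside, on the shelf; z up; the top is at +3 mm.
- bowl_pad: Bowl's place: large round cream pad, 128 mm across, 3 mm thick, fixed, with a dark circle 114 mm across. Origin: centre of its underside; z up; the top is at +3 mm.
- tin_pad: Tin's place: rectangular cream pad, 110 mm (x) by 76 mm (y), 3 mm thick, fixed, with a dark rectangle 98 by 66 mm. Origin: centre of its underside; x along the long side (the tin may lie either way round); the top is at +3 mm.
- spoon_pad: Spoon's place: long cream pad, 160 mm (x) by 50 mm (y), 3 mm thick, fixed, with the dark outline of the spoon, round end towards +x (centred at x = +53 mm). Origin: centre of the pad's underside; top at +3 mm. A well placed spoon has its own origin at x = +20 mm, y = 0 here and its +x along this +x.
- coffee_pot: Bystander, leave alone: small brass coffee pot, 76 mm across, 75 mm tall, with a 100 mm dark wooden handle along its +x (rising to 83 mm height). Loose. Origin: centre of its underside.
- matchbox: Bystander, leave alone: yellow matchbox with a red patch, 54 by 36 by 15 mm, loose. Origin: centre of its underside. Besides the listed things only a two-tier steel swivelling rack stands on the shelf, 290 mm tall, far to the robot's right (y below -0.56 m).
Mind the look-alikes: they are no part of the job. There is more than one size of the bowl; the job needs the smallest.

How it is judged:
By the outcome, as a careful person would: the job done as asked, in the order asked, and still so for the second after the job is handed in, with the robot touching nothing.
It also fails if it takes over 128 s, if anything falls off the work surface, if the arm or the gripper's body presses on something with over 40 N, if the wrist force passes 120 N, or if a joint passes its speed limit or range.

## Working session

There is one attempt and no reset: what is moved stays moved. The work goes in short steps, Python scripts to look and compute and a tool call to move; the robot and the scene stay as the last step left them, time stands still between calls to the robot, and variables do not carry over. Pictures are saved under pics/ and viewed, at most 14 in all, crops included, and the job is handed in when it is done.

Besides the shell and the picture viewer there is one more tool, called after "Emit:" as a command line: name --argument value ..., lists and objects as JSON in quotes. play_rows: Moves the arm, as the interface text tells. Shifts and turns lie within -1 to 1; 1 stands for 40 mm of shift or 5 degrees of turn. Its arguments: {"type":"object","properties":{"commands":{"type":"array"},"squeeze":{"type":"number"}},"required":["commands"]}

```bash
ls; mkdir -p pics; python3 - <<'E'
from station import arm
import cv2
for n in("top","side"):
    im,d=arm.get_image(n); cv2.imwrite(f"pics/{n}0.png",im[:,:,::-1])
    m=arm.camera_model(n); print(n,m["camera_matrix"],m["k1"],m["T"])
print(arm.sense())
E
```

```text
pics
top [[477.37716475   0.         326.51611934]
 [  0.         477.37716475 234.82758226]
 [  0.           0.           1.        ]] 0.03809242447095817 [[-0.02800054 -0.99797748  0.05706943  0.47272937]
 [-0.99959577  0.02823594  0.00332238  0.10624508]
 [-0.00492707 -0.05695333 -0.99836468  1.18217084]
 [ 0.          0.          0.          1.        ]]
side [[520.03756216   0.         317.84865277]
 [  0.         520.03756216 234.56415095]
 [  0.           0.           1.        ]] -0.13974499325536613 [[-0.99872977 -0.02008343  0.04621153  0.50203257]
 [-0.04825706  0.64508507 -0.76258541  1.01020913]
 [-0.01449503 -0.76384678 -0.64523483  0.79638571]
 [ 0.          0.          0.          1.        ]]
{'time_s': 0.1, 'joint_pos': array([ 1.22499629e+00,  2.76512845e-01,  1.50594287e+00, -3.14391561e-05,
        1.36070633e+00, -1.21019125e-01]), 'dq': array([-0.00016073, -0.00138183, -0.00447978,  0.0008471 , -0.00046314,
       -0.00055035]), 'joint_torque': array([ 1.36085873e-03, -4.05454373e+01, -2.37780422e+01,  7.03988294e-02,
        2.98732147e-02, -5.64244988e-05]), 'eef_pos': array([0.12803856, 0.56010718, 0.22972737]), 'eef_rot': array([-3.52294437e-01, -3.12144109e+00,  2.40926780e-03]), 'wrist_force': array([-0.75731209,  0.20154249, -0.25711562]), 'ft_torque': array([-0.05865566,  0.01035881, -0.04956086]), 'grip_force': 0.0, 'finger_gap': 0.09397721824647744}
```

View pics/top0.png

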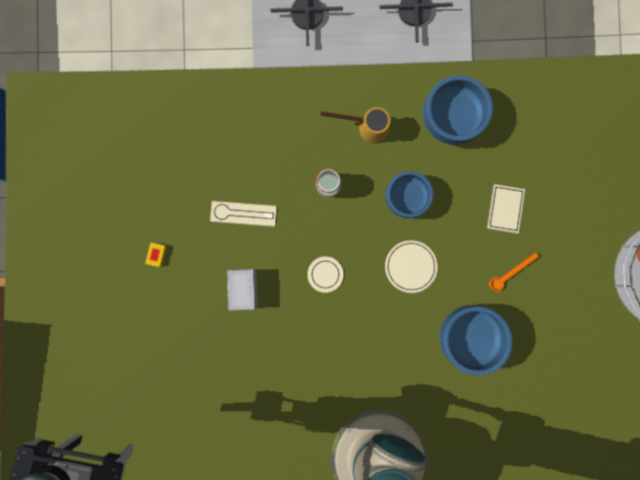

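View pics/side0.png

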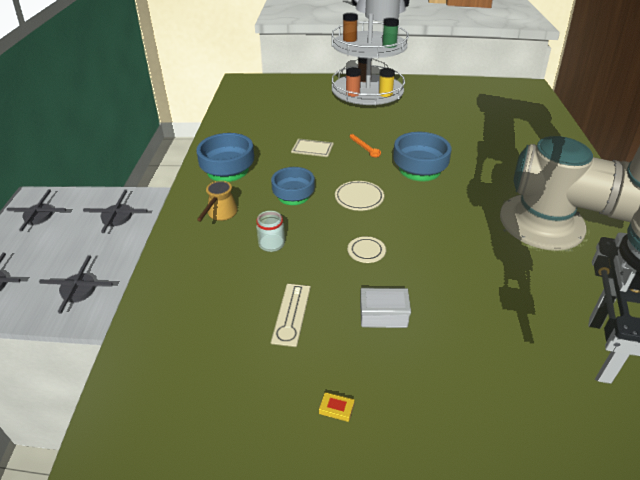

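Look-alike candidates for the bowl in top: (458,109) large, (409,194) small, (476,340) large. By description I choose the smallest at (409,194). No look-alikes are visible for the jar (328,182), spoon (515,272) or tin (241,290). The pot is at (375,125) and the matchbox at (155,254).

```bash
cat > h.py <<'E'
import numpy as np, cv2
from station import arm
def rays(cam,uv):
    m=arm.camera_model(cam)
    K=m["camera_matrix"];q=(np.asarray(uv,float).reshape(-1,2)-K[:2,2])/[K[0,0],K[1,1]]
    p=q.copy()
    for _ in range(20): p=q/(1+m["k1"]*(p**2).sum(1,keepdims=True))
    return np.c_[p,np.ones(len(p))],m["T"]
def on_plane(cam,uv,z):
    d,T=rays(cam,uv); w=d@T[:3,:3].T
    return (T[:3,3]+w*((z-T[2,3])/w[:,2])[:,None])[:,:2]
def cloud(cam,uv,depth):
    d,T=rays(cam,uv); u=np.round(uv).astype(int); z=depth[u[:,1],u[:,0]]
    return ((d*z[:,None])@T[:3,:3].T+T[:3,3])[z>0]
def maskuv(m): v,u=np.nonzero(m); return np.c_[u,v].astype(float)
def rect(p):
    c,s,a=cv2.minAreaRect((p*1000).astype(np.float32))
    if s[0]<s[1]: s=s[::-1];a+=90
    return np.round(c,1),np.round(s,1),round((a+90)%180-90,1)
def project(cam,P):
    m=arm.camera_model(cam);T=m["T"];K=m["camera_matrix"]
    c=(np.atleast_2d(P)-T[:3,3])@T[:3,:3];s=c[:,:2]/c[:,2:]
    s=s*(1+m["k1"]*(s**2).sum(1,keepdims=True));return s*[K[0,0],K[1,1]]+K[:2,2]
E
python3 - <<'E'
from h import *
I={};D={}
for n in("top","side"): I[n],D[n]=arm.get_image(n)
H=dict(jar=.07,bowl=.055,spoon=.008,tin=.05,jar_pad=.003,bowl_pad=.003,tin_pad=.003,spoon_pad=.003,coffee_pot=.07,matchbox=.015)
for t,h in H.items():
  for n in("top","side"):
    for r in arm.trace(n,t)[:4]:
        uv=maskuv(r["pixels"]); 
        if len(uv)<20: continue
        pc=cloud(n,uv,D[n]); top=pc[(pc[:,2]>h-.006)&(pc[:,2]<h+.006)]
        print(t,n,round(r["conf"],2),r["rect"],"plane",*rect(on_plane(n,uv,h)),"n",len(uv),"top:",len(top),*(rect(top[:,:2]) if len(top)>10 else ()), np.round(np.percentile(pc[:,2],[2,50,98])*1000) if len(pc) else "")
a=I["top"][70:390,200:560]; cv2.imwrite("pics/crop1.png",cv2.resize(a,(720,640))[:600,:,::-1])
b=cv2.resize(I["top"][85:385,380:540],None,fx=2,fy=2,interpolation=2); c=cv2.resize(I["side"][120:220,180:460],None,fx=1.6,fy=1.6)
o=np.zeros((600,780,3),np.uint8);o[:600,:320]=b;o[:160,325:773]=c;o[200:560,325:725]=cv2.resize(I["top"][155:245,300:400],None,fx=4,fy=4);cv2.imwrite("pics/crop1.png",o[:,:,::-1])
E
```

```text
jar top 0.88 [314.5, 170.0, 338.8, 196.1] plane [660.4 101.8] [66.2 58.7] -1.7 n 594 top: 101 [664.3 102.3] [56.5 55.4] -46.9 [ 2. 30. 81.]
jar side 0.69 [256.2, 208.5, 286.6, 253.2] plane [660.9 138. ] [141.9  59.8] -81.7 n 976 top: 213 [665.5 106.8] [56.1 54.3] 66.4 [ 6. 52. 78.]
jar side 0.58 [272.2, 283.1, 310.0, 346.6] plane [593.2 376.4] [147.8  46.3] 84.0 n 1468 top: 0 [-1.  2.  5.]
bowl top 0.72 [438.8, 302.7, 509.6, 375.6] plane [ 285.3 -227.6] [165.5 156.5] 61.0 n 3932 top: 205 [ 288.4 -219.5] [143.2 142.9] -65.1 [25. 33. 81.]
bowl top 0.63 [385.2, 167.7, 432.3, 219.2] plane [626.4 -86.9] [113.  108.8] -46.7 n 1760 top: 464 [629.  -88.5] [107.3 107.2] 43.6 [15. 23. 58.]
bowl side 0.95 [270.7, 162.3, 313.6, 204.5] plane [630.3 -59.8] [167.8 107.1] -86.8 n 1348 top: 328 [631.4 -87.3] [108.7 108.1] 60.6 [ 1. 35. 56.]
bowl side 0.69 [199.5, 134.4, 254.8, 181.0] plane [ 824.5 -195.4] [254.9 155.4] -76.7 n 2235 top: 376 [ 821.7 -200.9] [151.4 144.9] -89.2 [ 4. 51. 78.]
bowl side 0.61 [392.4, 130.3, 452.7, 176.3] plane [ 284.8 -214.5] [249.4 158.9] 86.1 n 2266 top: 400 [ 284.8 -21
[... 2170 characters left out ...]
3.4] plane [791.5  27.2] [160.1  88.7] -87.3 n 1052 top: 318 [798.4  22.9] [140.3  61.2] -80.2 [ 4. 54. 80.]
matchbox top 0.73 [147.0, 240.9, 166.3, 265.2] plane [503.9 528.6] [53.  38.9] -14.4 n 341 top: 316 [504.5 530.1] [53.2 37. ] -11.8 [ 4. 15. 20.]
matchbox top 0.18 [384.1, 172.6, 431.3, 220.1] plane [633.  -93.9] [116.1 115.2] -1.8 n 1788 top: 510 [630.9 -89.5] [82.8 82. ] -8.5 [ 1. 23. 58.]
matchbox side 0.66 [321.4, 393.1, 354.1, 417.9] plane [505.2 536.3] [57.8 44.4] -16.5 n 748 top: 634 [505.3 531.5] [55.4 38.2] -15.2 [-1. 14. 17.]
matchbox side 0.28 [359.6, 288.0, 415.4, 329.1] plane [412.7 308.2] [107.5 100.6] -89.3 n 1893 top: 197 [427.3 339.1] [106.7  48.1] -28.6 [ 3. 48. 52.]
```

View pics/crop1.png

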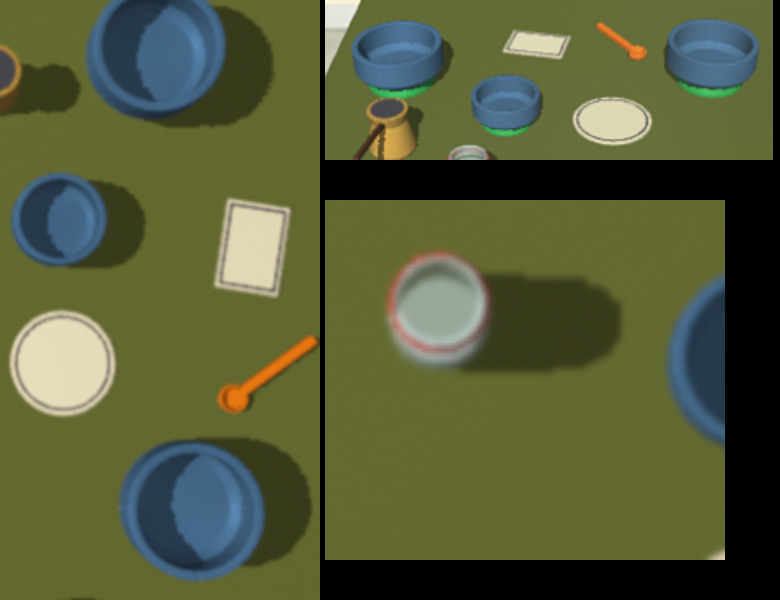

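The crop confirms it: the bowl at top pixel (409,194) is about 108 mm across on a green foot, and the other two are about 145 mm. Next I refine the poses by silhouette fitting.

```bash
cat > fit.py <<'E'
from h import *
from scipy.optimize import least_squares
def ring(r,z,x=0,n=48):
    a=np.arange(n)*2*np.pi/n; return np.c_[x+r*np.cos(a),r*np.sin(a),z+0*a]
def box(l,w,z): return np.array([[sx*l/2,sy*w/2,z] for sx in(-1,1) for sy in(-1,1)])
hdl=np.array([[-.09,s*.006,z] for s in(-1,1) for z in(0,.011)])
M=dict(jar=np.r_[ring(.031,.004),ring(.031,.056),ring(.0295,.065),ring(.027,.078),ring(.029,0)],
 bowl=np.r_[ring(.055,.055),ring(.055,.024),ring(.042,0)],
 tin=np.r_[box(.094,.062,.05),box(.094,.062,.038),box(.092,.06,0)],
 spoon=np.r_[hdl,ring(.017,0,.033),ring(.017,.011,.033)],
 jar_pad=np.r_[ring(.044,.003),ring(.044,0)],bowl_pad=np.r_[ring(.064,.003),ring(.064,0)],
 tin_pad=np.r_[box(.11,.076,.003),box(.11,.076,0)],spoon_pad=np.r_[box(.16,.05,.003),box(.16,.05,0)])
def place(t,p,z0=0):
    c,s=np.cos(p[2]),np.sin(p[2]); m=M[t]
    return np.c_[p[0]+c*m[:,0]-s*m[:,1],p[1]+s*m[:,0]+c*m[:,1],m[:,2]+z0]
def mom(poly):
    m=cv2.moments(cv2.convexHull(poly.astype(np.float32)))
    a=m["m00"]; return np.array([m["m10"]/a,m["m01"]/a]),np.array([m["mu20"]/a,m["mu11"]/a,m["mu02"]/a]),a
def blob(im,cam,t,p,z0):
    uv=project(cam,place(t,p,z0)); lo=uv.min(0).astype(int)-9; hi=uv.max(0).astype(int)+10
    lo=np.maximum(lo,0)
    hsv=cv2.cvtColor(im[lo[1]:hi[1],lo[0]:hi[0]],cv2.COLOR_RGB2HSV).astype(int)
    h,s,v=hsv[...,0],hsv[...,1],hsv[...,2]
    m=~((abs(h-33)<8)&(s>125)) if t!="bowl" else ((h>90)&(h<125)&(s>80))|((h>45)&(h<85)&(s>100))
    if t=="spoon": m=(h<18)&(s>150)
    m=m.astype(np.uint8)
    n,l,st,_=cv2.connectedComponentsWithStats(m,connectivity=4)
    k=1+np.argmax(st[1:,4]); c=cv2.findContours((l==k).astype(np.uint8),0,1)[0]
    c=np.concatenate([x.reshape(-1,2) for x in c])+lo
    c=np.concatenate([c+[dx,dy] for dx in(-.5,.5) for dy in(-.5,.5)])
    return c
def fit(t,p0,ims,z0=0,yaw=True):
    obs={c:mom(blob(im,c,t,p0,z0)) for c,im in ims.items()}
    def f(p,cams):
        r=[]
        for c in cams:
            a,b,_=mom(project(c,place(t,p,z0))); A,B,_=obs[c]
            r+=list(a-A)+(list((b-B)/np.sqrt(B[0]+B[2])*.5) if yaw else [0,0,0])
        return np.array(r)
    out=[]
    for cams in [[c] for c in ims]+[list(ims)]:
        free=3 if yaw else 2
        g=lambda q:f(np.r_[q,p0[free:]],cams)
        s=least_squares(g,p0[:free],x_scale=[.01,.01,.1][:free],diff_step=1e-4)
        out.append((cams,np.r_[s.x*1000] if free==2 else np.r_[s.x[:2]*1000,np.degrees(s.x[2])],np.sqrt(2*s.cost/len(s.fun))))
    for c,x,e in out: print(t,z0,"+".join(c),np.round(x,1),"rms px",round(e,2))
    for c in ims: print("   area ratio",c,round(obs[c][2]/mom(project(c,place(t,out[-1][1]*[.001,.001,.01745][:len(out[-1][1])] if yaw else np.r_[out[-1][1]/1000,0],z0)))[2],3))
    return out
E
python3 - <<'E'
from fit import *
ims={n:arm.get_image(n)[0] for n in("top","side")}
r=np.radians
for t,p in dict(jar=[.664,.104,0],bowl=[.630,-.088,0],tin=[.4155,.319,r(-.7)],spoon=[.420,-.313,r(120)],jar_pad=[.445,.116,0],bowl_pad=[.458,-.095,0],tin_pad=[.594,-.332,r(-11)],spoon_pad=[.6,.316,r(84)]).items():
    fit(t,p,ims,0,t not in("jar","bowl","jar_pad","bowl_pad"))
E
```

```text
jar 0 top [664.9 102.3] rms px 0.0
jar 0 side [665.5 101.2] rms px 0.0
jar 0 top+side [665.2 102. ] rms px 0.09
   area ratio top 1.216
   area ratio side 2.916
bowl 0 top [629.2 -90.3] rms px 0.0
bowl 0 side [630.9 -86.1] rms px 0.0
bowl 0 top+side [630.1 -89.3] rms px 0.31
   area ratio top 0.988
   area ratio side 0.995
tin 0 top [414.2 316.7  -1.9] rms px 0.37
tin 0 side [414.3 318.2  22.7] rms px 2.1
tin 0 top+side [414.  317.4  15.6] rms px 1.54
   area ratio top 1.195
   area ratio side 2.034
spoon 0 top [ 427.8 -328.1  124.5] rms px 0.02
spoon 0 side [ 430.  -325.7  123.8] rms px 0.04
spoon 0 top+side [ 428.7 -327.8  124.3] rms px 0.21
   area ratio top 1.09
   area ratio side 1.021
jar_pad 0 top [443.6 116.6] rms px 0.0
jar_pad 0 side [446.1 113.9] rms px 0.0
jar_pad 0 top+side [445.  115.7] rms px 0.31
   area ratio top 1.22
   area ratio side 3.194
bowl_pad 0 top [457.3 -95.4] rms px 0.0
bowl_pad 0 side [458.3 -96.6] rms px 0.0
bowl_pad 0 top+side [457.8 -95.7] rms px 0.12
   area ratio top 1.148
   area ratio side 2.837
tin_pad 0 top [ 592.8 -333.8  -10.8] rms px 0.46
tin_pad 0 side [ 576.8 -323.4  192.5] rms px 1.61
tin_pad 0 top+side [ 586.5 -332.4   -6.7] rms px 1.81
   area ratio top 1.224
   area ratio side 3.292
spoon_pad 0 top [599.6 316.1  84.2] rms px 0.39
spoon_pad 0 side [602.9 313.5  87.3] rms px 2.66
spoon_pad 0 top+side [601.4 315.   83.9] rms px 1.94
   area ratio top 1.268
   area ratio side 3.173
```

```bash
python3 - <<'E'
from h import *
for n,px in dict(top=[(380,230),(300,320),(365,185),(268,290),(325,275),(240,290),(243,304),(328,190),(505,200),(322,192)],side=[(420,340),(320,250),(366,250),(385,300),(385,318),(270,238),(268,222),(290,320)]).items():
    im=arm.get_image(n)[0]; hs=cv2.cvtColor(im,cv2.COLOR_RGB2HSV)
    print(n,[(p,hs[p[1],p[0]].tolist()) for p in px])
E
```

```text
top [((380, 230), [33, 143, 105]), ((300, 320), [33, 143, 105]), ((365, 185), [33, 141, 58]), ((268, 290), [33, 136, 58]), ((325, 275), [24, 47, 230]), ((240, 290), [120, 6, 197]), ((243, 304), [120, 6, 197]), ((328, 190), [72, 21, 185]), ((505, 200), [24, 51, 225]), ((322, 192), [13, 24, 169])]
side [((420, 340), [35, 122, 109]), ((320, 250), [35, 122, 111]), ((366, 250), [26, 48, 220]), ((385, 300), [102, 7, 187]), ((385, 318), [96, 7, 194]), ((270, 238), [79, 27, 209]), ((268, 222), [65, 27, 168]), ((290, 320), [25, 49, 224])]
```

```bash
sed -i 's/m=~((abs(h-33)<8)&(s>125)) if/m=(s<85)|(v>150)|(h<12)|(h>165) if/' fit.py
cat > all.py <<'E'
from fit import *
ims={n:arm.get_image(n)[0] for n in("top","side")}
r=np.radians
for t,p in dict(jar=[.664,.104,0],tin=[.4155,.319,r(-.7)],jar_pad=[.445,.116,0],bowl_pad=[.458,-.095,0],tin_pad=[.594,-.332,r(-11)],spoon_pad=[.6,.316,r(84)]).items():
    fit(t,p,ims,0,t not in("jar","bowl","jar_pad","bowl_pad"))
E
python3 all.py
```

```text
jar 0 top [665.2 103.2] rms px 0.0
jar 0 side [666.1 103.5] rms px 0.0
jar 0 top+side [665.7 103.3] rms px 0.09
   area ratio top 1.052
   area ratio side 1.067
tin 0 top [414.6 316.5  -0.9] rms px 0.22
tin 0 side [415.8 316.7   3.9] rms px 0.09
tin 0 top+side [415.3 316.5   0.9] rms px 0.22
   area ratio top 1.104
   area ratio side 1.04
jar_pad 0 top [443.7 116.6] rms px 0.0
jar_pad 0 side [445.5 117.8] rms px 0.0
jar_pad 0 top+side [444.6 117. ] rms px 0.19
   area ratio top 1.123
   area ratio side 1.096
bowl_pad 0 top [457.5 -95.2] rms px 0.0
bowl_pad 0 side [459.3 -93. ] rms px 0.0
bowl_pad 0 top+side [458.3 -94.7] rms px 0.21
   area ratio top 1.084
   area ratio side 1.08
tin_pad 0 top [ 593.2 -333.8  -10.6] rms px 0.26
tin_pad 0 side [ 595.3 -330.9   -1.3] rms px 0.2
tin_pad 0 top+side [ 594.1 -333.3   -7.1] rms px 0.34
   area ratio top 1.126
   area ratio side 1.193
spoon_pad 0 top [599.7 315.5  84.1] rms px 0.19
spoon_pad 0 side [601.  318.1  83.1] rms px 0.16
spoon_pad 0 top+side [600.6 316.8  83.3] rms px 0.32
   area ratio top 1.144
   area ratio side 1.114
```

Emit:
play_rows --commands '[[[0.3,-0.25,0],[0,0,0],1],[[0.7,-0.6,0],[0,0,0],1],[[0.7,-0.6,0],[0,0,0],1],[[0.7,-0.6,0],[0,0,0],1],[[0.7,-0.6,0],[0,0,0],1]]' --squeeze 15

```text
time_s: 2.0
eef_pos: [0.2536, 0.4527, 0.2306]
eef_rot: [0.352, 3.121, -0.0]
wrist_force: [0.2, -0.1, 0.5]
finger_gap: 0.0936
grip_force: 0.0
```

Emit:
play_rows --commands '[[[0.7,-0.6,0],[0,0,0],1],[[0.7,-0.6,0],[0,0,0],1],[[0.7,-0.6,0],[0,0,0],1],[[0.7,-0.6,0],[0,0,0],1],[[0.7,-0.6,0],[0,0,0],1]]'

```text
time_s: 2.5
eef_pos: [0.3934, 0.3323, 0.2307]
eef_rot: [0.353, 3.121, -0.0]
wrist_force: [0.5, 0.3, -0.4]
finger_gap: 0.0942
grip_force: 0.0
```

Emit:
play_rows --commands '[[[0.7,-0.6,-0.2],[0,0,0],1],[[0.7,-0.6,-0.2],[0,0,0],1],[[0.7,-0.6,-0.2],[0,0,0],1],[[0.7,-0.6,-0.2],[0,0,0],1],[[0.7,-0.6,-0.2],[0,0,0],1]]'

```text
time_s: 3.0
eef_pos: [0.5332, 0.2122, 0.1903]
eef_rot: [0.353, 3.121, -0.001]
wrist_force: [0.5, 0.8, 1.2]
finger_gap: 0.0938
grip_force: 0.0
```

Emit:
play_rows --commands '[[[0.7,-0.6,-0.2],[0,0,0],1],[[0.7,-0.6,-0.2],[0,0,0],1],[[0.7,-0.6,-0.2],[0,0,0],1],[[0.4,-0.3,0],[0,0,0],1],[[0,0,0],[0,0,0],1]]'

```text
time_s: 3.5
eef_pos: [0.634, 0.1274, 0.1657]
eef_rot: [0.358, 3.121, -0.002]
wrist_force: [-0.3, -0.1, -0.6]
finger_gap: 0.0941
grip_force: 0.0
```

Emit:
play_rows --commands '[[[0.4,-0.3,0],[0,0,0],1],[[0.39,-0.3,0],[0,0,0],1],[[0,0,0],[0,0,0],1],[[0,0,-0.4],[0,0,0],1],[[0,0,-0.5],[0,0,0],1]]'

```text
time_s: 4.0
eef_pos: [0.6629, 0.1076, 0.1316]
eef_rot: [0.351, 3.12, 0.002]
wrist_force: [0.2, 0.4, 0.2]
finger_gap: 0.0941
grip_force: 0.0
```

Emit:
play_rows --commands '[[[0,0,0],[0,0,0],1],[[0,0,0],[0,0,0],1]]'

```text
time_s: 4.2
eef_pos: [0.6626, 0.1073, 0.1308]
eef_rot: [-0.351, -3.121, -0.0]
wrist_force: [-0.3, 0.1, -0.2]
finger_gap: 0.0943
grip_force: 0.0
```

```bash
python3 - <<'E'
from h import *
ims=[arm.get_image(n)[0] for n in("top","side")]
o=np.r_['1',cv2.resize(ims[0][130:230,270:390],(390,325)),cv2.resize(ims[1][150:270,200:344],(390,325))]
cv2.imwrite("pics/jar1.png",o[:,:,::-1])
E
```

```text
(no output)
```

View pics/jar1.png

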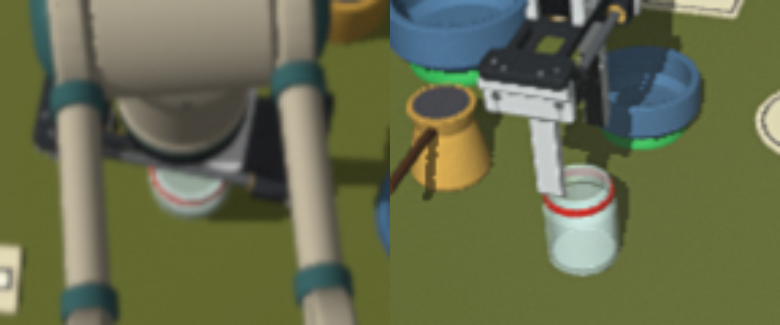

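The gripper straddles the jar: in the side crop the finger is just left of the jar at (583,220). I correct by a few mm and descend.

Emit:
play_rows --commands '[[[0.07,-0.1,0],[0,0,0],1],[[0,0,-0.5],[0,0,0],1],[[0,0,-0.6],[0,0,0],1],[[0,0,-0.6],[0,0,0],1],[[0,0,-0.45],[0,0,0],1]]'

```text
time_s: 4.8
eef_pos: [0.6667, 0.1022, 0.0439]
eef_rot: [0.353, 3.122, -0.0]
wrist_force: [0.5, 0.1, 0.1]
finger_gap: 0.0937
grip_force: 0.0
```

Emit:
play_rows --commands '[[[0,0,0],[0,0,0],0.6],[[0,0,0],[0,0,0],0.4],[[0,0,0],[0,0,0],0.36],[[0,0,0],[0,0,0],0.34],[[0,0,0],[0,0,0],0.34]]' --squeeze 12

```text
time_s: 5.3
eef_pos: [0.6672, 0.1026, 0.0457]
eef_rot: [0.352, 3.12, 0.001]
wrist_force: [0.5, -0.8, -0.1]
finger_gap: 0.0634
grip_force: 0.0
```

Emit:
play_rows --commands '[[[0,0,0],[0,0,0],0.3],[[0,0,0],[0,0,0],0.2],[[0,0,0],[0,0,0],0.1],[[0,0,0],[0,0,0],0.1],[[0,0,0],[0,0,0],0.1]]' --squeeze 15

```text
time_s: 5.8
eef_pos: [0.6672, 0.1029, 0.0453]
eef_rot: [0.353, 3.12, 0.001]
wrist_force: [-0.0, 0.9, 5.4]
finger_gap: 0.0602
grip_force: 15.1
```

Emit:
play_rows --commands '[[[0,0,0.1],[0,0,0],0.1],[[0,0,0.3],[0,0,0],0.1],[[0,0,0.3],[0,0,0],0.1],[[0,0,0.2],[0,0,0],0.1],[[0,0,0.1],[0,0,0],0.1]]'

```text
time_s: 6.3
eef_pos: [0.6673, 0.1025, 0.0861]
eef_rot: [0.352, 3.12, 0.0]
wrist_force: [-0.3, -0.0, -1.5]
finger_gap: 0.0603
grip_force: 15.0
```

Emit:
play_rows --commands '[[[-0.2,0,0],[0,0,0],0.1],[[-0.4,0,0],[0,0,0],0.1],[[-0.6,0.05,0],[0,0,0],0.1],[[-0.6,0.05,0],[0,0,0],0.1],[[-0.6,0.05,0],[0,0,0],0.1]]'

```text
time_s: 6.8
eef_pos: [0.5684, 0.1085, 0.0839]
eef_rot: [-0.352, -3.12, 0.0]
wrist_force: [0.1, -0.1, -1.6]
finger_gap: 0.0602
grip_force: 15.0
```

Emit:
play_rows --commands '[[[-0.6,0.05,0],[0,0,0],0.1],[[-0.6,0.05,0],[0,0,0],0.1],[[-0.6,0.05,0],[0,0,0],0.1],[[-0.6,0.04,0],[0,0,0],0.1],[[-0.4,0,0],[0,0,0],0.1]]'

```text
time_s: 7.3
eef_pos: [0.4552, 0.1162, 0.0841]
eef_rot: [-0.351, -3.119, 0.001]
wrist_force: [-0.2, -0.3, -2.1]
finger_gap: 0.0603
grip_force: 15.0
```

Emit:
play_rows --commands '[[[-0.3,0,0],[0,0,0],0.1],[[0,0,0],[0,0,0],0.1],[[0,0,0],[0,0,0],0.1],[[0,0,0],[0,0,0],0.1]]'

```text
time_s: 7.7
eef_pos: [0.4479, 0.1162, 0.0847]
eef_rot: [0.352, 3.12, 0.001]
wrist_force: [0.7, -0.5, -1.4]
finger_gap: 0.0602
grip_force: 15.0
```

```bash
python3 - <<'E'
from h import *
ims=[arm.get_image(n)[0] for n in("top","side")]
s=arm.sense();print(s["eef_pos"],s["wrist_force"],s["grip_force"])
o=np.r_['1',cv2.resize(ims[0][220:320,270:390],(390,325)),cv2.resize(ims[1][160:280,300:444],(390,325))]
cv2.imwrite("pics/jar2.png",o[:,:,::-1])
E
```

```text
[0.44761773 0.11612716 0.08449786] [ 0.33697245 -0.14359418 -1.63948664] 14.954273609978372
```

View pics/jar2.png

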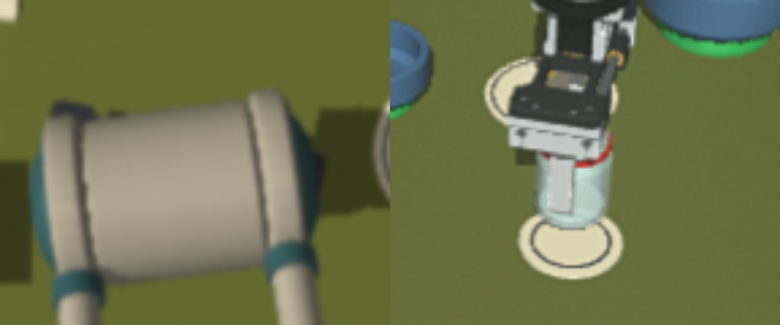

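Emit:
play_rows --commands '[[[-0.04,0.01,-0.2],[0,0,0],0.1],[[0,0,-0.3],[0,0,0],0.1],[[0,0,-0.2],[0,0,0],0.1],[[0,0,-0.1],[0,0,0],0.1],[[0,0,-0.05],[0,0,0],0.1]]'

```text
time_s: 8.3
eef_pos: [0.4448, 0.1165, 0.0498]
eef_rot: [-0.352, -3.121, 0.0]
wrist_force: [-0.8, 0.1, -0.9]
finger_gap: 0.0607
grip_force: 15.0
```

Emit:
play_rows --commands '[[[0,0,-0.02],[0,0,0],0.1],[[0,0,-0.02],[0,0,0],0.1],[[0,0,0],[0,0,0],0.1],[[0,0,0],[0,0,0],0.1]]'

```text
time_s: 8.7
eef_pos: [0.4452, 0.1166, 0.0491]
eef_rot: [0.352, 3.121, 0.0]
wrist_force: [-0.2, -0.5, -0.7]
finger_gap: 0.0605
grip_force: 15.0
```

Emit:
play_rows --commands '[[[0,0,-0.02],[0,0,0],0.1],[[0,0,-0.02],[0,0,0],0.1],[[0,0,0],[0,0,0],0.1]]'

```text
time_s: 9.0
eef_pos: [0.4452, 0.1166, 0.0483]
eef_rot: [0.352, 3.121, 0.0]
wrist_force: [-2.5, -1.2, 6.7]
finger_gap: 0.0603
grip_force: 15.2
```

Emit:
play_rows --commands '[[[0,0,0],[0,0,0],0.35],[[0,0,0],[0,0,0],0.45],[[0,0,0],[0,0,0],0.6],[[0,0,0],[0,0,0],0.8],[[0,0,0],[0,0,0],1]]'

```text
time_s: 9.5
eef_pos: [0.445, 0.1166, 0.0472]
eef_rot: [-0.352, -3.122, -0.0]
wrist_force: [0.1, -0.3, -0.2]
finger_gap: 0.0876
grip_force: 0.0
```

Emit:
play_rows --commands '[[[0,0,0.3],[0,0,0],1],[[0,0,0.6],[0,0,0],1],[[0,0,0.8],[0,0,0],1],[[0,0,0.8],[0,0,0],1],[[0,0,0.5],[0,0,0],1]]'

```text
time_s: 10.0
eef_pos: [0.4458, 0.1167, 0.1694]
eef_rot: [0.352, 3.119, 0.001]
wrist_force: [-0.5, 0.3, 1.1]
finger_gap: 0.0942
grip_force: 0.0
```

Emit:
play_rows --commands '[[[0.5,-0.5,0],[0,0,0],0.6],[[0.7,-0.6,0],[0,0,0],0.2],[[0.7,-0.6,0],[0,0,0],-0.1],[[0.7,-0.6,0],[0,0,0],-0.15],[[0.7,-0.6,0],[0,0,0],-0.15]]'

```text
time_s: 10.5
eef_pos: [0.5779, -0.0004, 0.1671]
eef_rot: [-0.353, -3.122, -0.0]
wrist_force: [0.5, 0.4, -0.5]
finger_gap: 0.0573
grip_force: 0.0
```

Emit:
play_rows --commands '[[[0.5,-0.3,0],[0,0,0],-0.15],[[0.5,-0.3,0],[0,0,0],-0.15],[[0.4,-0.2,0],[0,0,0],-0.15],[[0,0,0],[0,0,0],-0.15],[[0,0,0],[0,0,0],-0.15]]'

```text
time_s: 11.0
eef_pos: [0.6322, -0.0312, 0.1666]
eef_rot: [-0.353, -3.12, -0.001]
wrist_force: [0.4, 0.5, -0.5]
finger_gap: 0.0399
grip_force: 0.0
```

```bash
python3 - <<'E'
from fit import *
s=arm.sense();print(s["eef_pos"],s["finger_gap"])
ims={n:arm.get_image(n)[0] for n in("top","side")}
def red(im,c,t):
    hs=cv2.cvtColor(im,cv2.COLOR_RGB2HSV).astype(int)
o=np.r_['1',cv2.resize(ims["top"][220:320,270:390],(390,325),interpolation=2),cv2.resize(ims["side"][180:300,300:444],(390,325),interpolation=2)]
cv2.imwrite("pics/jar3.png",o[:,:,::-1])
for n in ims:
    d=arm.get_image(n)[1]
    for r in arm.trace(n,"jar")[:1]:
        uv=maskuv(r["pixels"]);pc=cloud(n,uv,d);t=pc[abs(pc[:,2]-.081)<.006]
        a=mom(cv2.findContours(r["pixels"].astype(np.uint8),0,1)[0][0].reshape(-1,2))
        b=mom(project(n,place("jar",[.4446,.117,0],.003))); print(n,r["conf"],rect(t[:,:2]),"centroid diff px",a[0]-b[0],a[2]/b[2])
E
```

```text
[ 0.63218166 -0.03122302  0.16664761] 0.039920141737622525
top 0.69 (array([443.2, 116. ]), array([55.4, 55.3]), 88.2) centroid diff px [0.70360887 0.74956616] 0.9519231619826769
side 0.72 (array([446.5, 119.3]), array([55.6, 54.3]), -64.2) centroid diff px [-0.06013155  0.32315672] 0.9473596789800643
```

View pics/jar3.png

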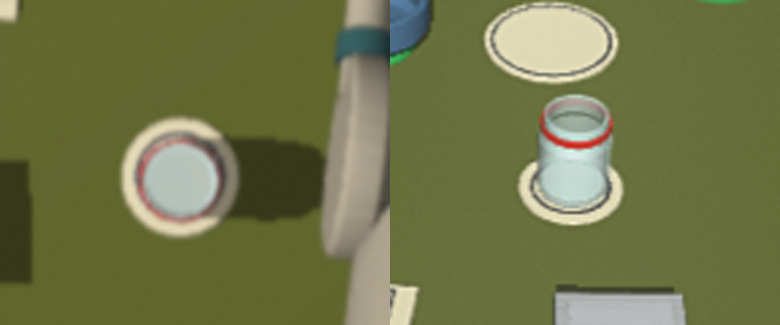

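The jar sits centred in its circle: side crop at (573,190), rim centre within 1 mm of the pad centre. Next is the bowl pinch.

Emit:
play_rows --commands '[[[0.23,-0.19,-0.3],[0,0,0],-0.15],[[0,0,-0.6],[0,0,0],-0.15],[[0,0,-0.4],[0,0,0],-0.15],[[0,0,0],[0,0,0],-0.15],[[0,0,0],[0,0,0],-0.15]]'

```text
time_s: 11.8
eef_pos: [0.6424, -0.0393, 0.1147]
eef_rot: [-0.352, -3.121, -0.0]
wrist_force: [0.1, 0.0, 0.3]
finger_gap: 0.04
grip_force: 0.0
```

Emit:
play_rows --commands '[[[0,0,-0.5],[0,0,0],-0.15],[[0,0,-0.5],[0,0,0],-0.15],[[0,0,-0.4],[0,0,0],-0.15],[[0,0,-0.15],[0,0,0],-0.15],[[0,0,0],[0,0,0],-0.15]]'

```text
time_s: 12.3
eef_pos: [0.6424, -0.0391, 0.0533]
eef_rot: [-0.352, -3.122, -0.0]
wrist_force: [-1.2, 0.2, 0.3]
finger_gap: 0.0398
grip_force: 0.0
```

Emit:
play_rows --commands '[[[0,0,0],[0,0,0],-0.5],[[0,0,0],[0,0,0],-0.7],[[0,0,0],[0,0,0],-0.76],[[0,0,0],[0,0,0],-0.78],[[0,0,0],[0,0,0],-0.8]]' --squeeze 10

```text
time_s: 12.8
eef_pos: [0.6424, -0.0396, 0.0538]
eef_rot: [0.352, 3.121, -0.002]
wrist_force: [0.1, -0.7, 2.1]
finger_gap: 0.0096
grip_force: 5.9
```

Emit:
play_rows --commands '[[[0,0,0],[0,0,0],-0.86],[[0,0,0],[0,0,0],-0.95],[[0,0,0],[0,0,0],-1]]'

```text
time_s: 13.1
eef_pos: [0.6424, -0.0395, 0.0538]
eef_rot: [0.352, 3.121, -0.001]
wrist_force: [-0.3, -2.2, 3.7]
finger_gap: 0.0095
grip_force: 9.6
```

Emit:
play_rows --commands '[[[0,0,0],[0,0,0],-1],[[0,0,0],[0,0,0],-1],[[0,0,0],[0,0,0],-1]]' --squeeze 45

```text
time_s: 13.4
eef_pos: [0.6425, -0.0395, 0.0538]
eef_rot: [0.352, 3.121, -0.001]
wrist_force: [-0.5, -2.8, 5.2]
finger_gap: 0.0088
grip_force: 43.3
```

Emit:
play_rows --commands '[[[0,0,0.1],[0,0,0],-1],[[0,0,0.2],[0,0,0],-1],[[0,0,0.3],[0,0,0],-1],[[0,0,0.2],[0,0,0],-1],[[0,0,0],[0,0,0],-1]]'

```text
time_s: 13.9
eef_pos: [0.6434, -0.039, 0.087]
eef_rot: [0.352, 3.118, 0.0]
wrist_force: [0.3, 0.0, -5.0]
finger_gap: 0.0089
grip_force: 43.3
```

Emit:
play_rows --commands '[[[-0.2,0,0],[0,0,0],-1],[[-0.4,-0.02,0],[0,0,0],-1],[[-0.5,-0.02,0],[0,0,0],-1],[[-0.5,-0.02,0],[0,0,0],-1],[[-0.5,-0.02,0],[0,0,0],-1]]'

```text
time_s: 14.4
eef_pos: [0.5561, -0.042, 0.0847]
eef_rot: [-0.352, -3.12, -0.001]
wrist_force: [0.8, -0.4, -3.8]
finger_gap: 0.0088
grip_force: 43.3
```

Emit:
play_rows --commands '[[[-0.5,-0.02,0],[0,0,0],-1],[[-0.5,-0.02,0],[0,0,0],-1],[[-0.5,-0.01,0],[0,0,0],-1],[[-0.4,0,0],[0,0,0],-1],[[-0.3,0,0],[0,0,0],-1]]'

```text
time_s: 14.9
eef_pos: [0.4677, -0.0439, 0.085]
eef_rot: [-0.352, -3.12, -0.001]
wrist_force: [0.1, -0.1, -4.7]
finger_gap: 0.009
grip_force: 43.3
```

Emit:
play_rows --commands '[[[0,0,0],[0,0,0],-1],[[0,0,0],[0,0,0],-1],[[0,0,0],[0,0,0],-1]]'

```text
time_s: 15.2
eef_pos: [0.4715, -0.0445, 0.0855]
eef_rot: [0.352, 3.12, -0.0]
wrist_force: [-0.1, -0.2, -3.8]
finger_gap: 0.0093
grip_force: 43.3
```

```bash
python3 - <<'E'
from h import *
im,d=arm.get_image("side"); s=arm.sense();print(s["eef_pos"],s["wrist_force"],s["grip_force"])
cv2.imwrite("pics/bowl1.png",cv2.resize(im[120:240,280:440],(640,480),interpolation=2)[:,:,::-1])
r=arm.trace("side","bowl")
for q in r:
    pc=cloud("side",maskuv(q["pixels"]),d); z=pc[:,2].max()
    print(q["conf"],q["rect"],np.percentile(pc[:,2],99.5), rect(pc[pc[:,2]>np.percentile(pc[:,2],80)][:,:2]))
E
```

```text
[ 0.47138493 -0.04444037  0.08544774] [ 0.59923216  0.31712472 -4.37842177] 43.28789686784148
0.95 [199.3, 136.0, 254.3, 180.8] 0.07906799080834749 (array([ 825.5, -203.1]), array([154.9, 153.9]), 81.8)
0.73 [391.0, 132.3, 452.7, 181.0] 0.07974372629393003 (array([ 286. , -223.6]), array([156.5, 153.7]), 38.3)
0.65 [338.7, 157.3, 382.4, 193.4] 0.08806447156356294 (array([443.1, -56.9]), array([149. , 108.1]), -62.5)
```

View pics/bowl1.png

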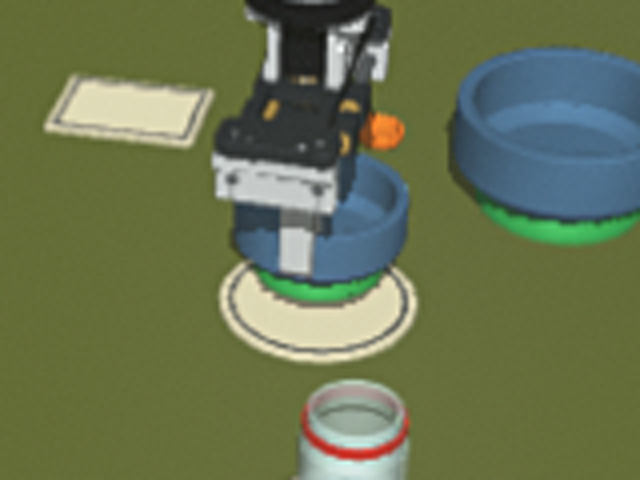

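The bowl is held level above its pad (picture (320,240) over pad (318,300)). I lower it gently.

Emit:
play_rows --commands '[[[0,0,-0.1],[0,0,0],-1],[[0,0,-0.2],[0,0,0],-1],[[-0.02,0,-0.2],[0,0,0],-1],[[0,0,-0.1],[0,0,0],-1],[[0,0,-0.05],[0,0,0],-1]]'

```text
time_s: 15.8
eef_pos: [0.4688, -0.0441, 0.0584]
eef_rot: [-0.352, -3.12, -0.0]
wrist_force: [0.1, -0.1, -4.4]
finger_gap: 0.0091
grip_force: 43.3
```

Emit:
play_rows --commands '[[[0,0,-0.02],[0,0,0],-1],[[0,0,-0.02],[0,0,0],-1],[[0,0,0],[0,0,0],-1],[[0,0,0],[0,0,0],-1]]'

```text
time_s: 16.2
eef_pos: [0.4696, -0.0443, 0.0579]
eef_rot: [0.352, 3.121, -0.0]
wrist_force: [0.5, -0.3, -3.9]
finger_gap: 0.0085
grip_force: 43.3
```

Emit:
play_rows --commands '[[[0.02,0,0],[0,0,0],-1],[[0,0,-0.02],[0,0,0],-1],[[0,0,-0.02],[0,0,0],-1],[[0,0,0],[0,0,0],-1]]'

```text
time_s: 16.6
eef_pos: [0.4707, -0.044, 0.0568]
eef_rot: [0.352, 3.121, 0.001]
wrist_force: [0.1, 3.6, 2.7]
finger_gap: 0.0089
grip_force: 43.3
```

```bash
python3 -c "
from station import arm
s=arm.sense();print(s['eef_pos'],s['wrist_force'],s['joint_pos'])"
```

```text
[ 0.47066601 -0.04403325  0.05679314] [0.12896541 3.62491242 2.70715323] [-2.41081722e-01  2.95717120e-01  1.97353542e+00  7.62698658e-04
  8.71238286e-01 -1.58741063e+00]
```

Emit:
play_rows --commands '[[[0,0,0],[0,0,0],-0.8],[[0,0,0],[0,0,0],-0.6],[[0,0,0],[0,0,0],-0.3],[[0,0,0],[0,0,0],-0.2],[[0,0,0],[0,0,0],-0.2]]' --squeeze 10

```text
time_s: 17.1
eef_pos: [0.4702, -0.0444, 0.056]
eef_rot: [-0.352, -3.122, 0.0]
wrist_force: [-0.1, -0.2, 0.6]
finger_gap: 0.0363
grip_force: 0.0
```

Emit:
play_rows --commands '[[[0,0,0.2],[0,0,0],-0.2],[[0,0,0.5],[0,0,0],-0.2],[[0,0,0.8],[0,0,0],-0.2],[[0,0,0.8],[0,0,0],-0.2],[[0,0,0.5],[0,0,0],-0.2]]'

```text
time_s: 17.6
eef_pos: [0.4711, -0.0445, 0.1709]
eef_rot: [0.352, 3.118, -0.001]
wrist_force: [0.5, -0.2, -0.1]
finger_gap: 0.0372
grip_force: 0.0
```

Emit:
play_rows --commands '[[[-0.1,-0.4,0],[0,0,-0.8],-0.2],[[-0.1,-0.7,0],[0,0,-0.8],-0.2],[[-0.1,-0.7,0],[0,0,-0.8],-0.2],[[-0.1,-0.7,0],[0,0,-0.8],-0.2],[[-0.1,-0.7,0],[0,0,-0.8],-0.2]]'

```text
time_s: 18.1
eef_pos: [0.45, -0.1733, 0.1688]
eef_rot: [0.893, 3.011, -0.0]
wrist_force: [1.2, 0.1, -0.0]
finger_gap: 0.0375
grip_force: 0.0
```

Emit:
play_rows --commands '[[[-0.1,-0.7,0],[0,0,-0.8],-0.2],[[-0.1,-0.7,0],[0,0,-0.8],-0.2],[[-0.1,-0.7,0],[0,0,-0.8],-0.2],[[-0.1,-0.7,0],[0,0,-0.8],-0.2],[[-0.1,-0.7,0],[0,0,-0.8],-0.2]]'

```text
time_s: 18.6
eef_pos: [0.4299, -0.3134, 0.1687]
eef_rot: [1.403, 2.81, -0.0]
wrist_force: [0.6, -0.2, 1.0]
finger_gap: 0.0378
grip_force: 0.0
```

Emit:
play_rows --commands '[[[0,-0.4,0],[0,0,-0.5],-0.2],[[0,0,0],[0,0,0],-0.2],[[0,0,0],[0,0,0],-0.2]]'

```text
time_s: 18.9
eef_pos: [0.4301, -0.3274, 0.1681]
eef_rot: [-1.459, -2.781, -0.002]
wrist_force: [0.1, -0.6, -0.7]
finger_gap: 0.0375
grip_force: 0.0
```

```bash
python3 - <<'E'
from fit import *
ims={};D={}
for n in("top","side"): ims[n],D[n]=arm.get_image(n)
s=arm.sense();print(s["eef_pos"],s["eef_rot"],s["finger_gap"])
from scipy.spatial.transform import Rotation as R
y=R.from_rotvec(s["eef_rot"]).as_matrix(); print("jaw yaw",np.degrees(np.arctan2(y[1,1],y[0,1])),"z",y[:,2])
fit("bowl",[.4584,-.0943,0],ims,.003,False)
for n in ims:
  for q in arm.trace(n,"bowl"):
    pc=cloud(n,maskuv(q["pixels"]),D[n]); t=pc[abs(pc[:,2]-.058)<.006]
    print(n,q["conf"],rect(t[:,:2]))
fit("bowl_pad",[.4584,-.0943,0],ims,0,False)
try: fit("spoon",[.4289,-.3272,np.radians(124.3)],ims)
except Exception as e: print(e)
o=np.r_['1',cv2.resize(ims["top"][220:330,370:470],(355,390),interpolation=2),cv2.resize(ims["side"][120:230,310:420],(390,390),interpolation=2)]
cv2.imwrite("pics/bowl2.png",o[:,:,::-1])
E
```

```text
[ 0.43017472 -0.32679866  0.1680908 ] [-1.45744390e+00 -2.78220657e+00 -1.42877174e-03] 0.03762323603287552
jaw yaw 34.70488066214047 z [-2.52676812e-04  1.15944114e-03 -9.99999296e-01]
bowl 0.003 top [457.  -94.8] rms px 0.0
bowl 0.003 side [458.8 -92.7] rms px 0.0
bowl 0.003 top+side [457.8 -94.4] rms px 0.21
   area ratio top 0.967
   area ratio side 0.971
top 0.72 (array([458.3, -92.8]), array([107.5, 107.5]), 61.3)
top 0.6 (array([ 817.4, -207.9]), array([146.7, 143.4]), -48.3)
side 0.75 (array([ 821.5, -201.2]), array([150.8, 144.4]), 85.6)
side 0.57 (array([ 287.8, -218. ]), array([148.3, 146.1]), 46.0)
bowl_pad 0 top [457.4 -96.1] rms px 0.0
bowl_pad 0 side [458.3 -96. ] rms px 0.0
bowl_pad 0 top+side [457.8 -96.1] rms px 0.08
   area ratio top 1.09
   area ratio side 1.153
spoon 0 top [ 418.5 -314.3  129. ] rms px 1.78
spoon 0 side [ 430.  -325.7  123.8] rms px 0.04
spoon 0 top+side [ 423.  -316.2  128.1] rms px 1.66
   area ratio top 0.784
   area ratio side 0.982
```

View pics/bowl2.png

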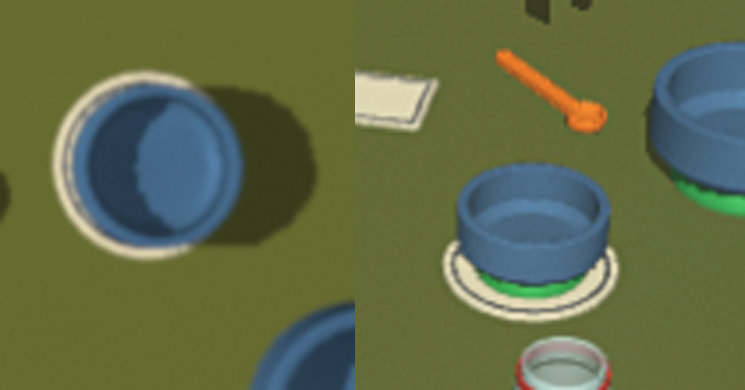

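The bowl is centred on its pad within 1 mm (top crop: rim within the outline's parallax; the fits agree). Now the spoon, side crop (550,90), clear of its neighbours.

Emit:
play_rows --commands '[[[0.04,-0.11,-0.3],[0,0,0],-0.2],[[0,0,-0.7],[0,0,0],-0.3],[[0,0,-0.8],[0,0,0],-0.3],[[0,0,-0.7],[0,0,0],-0.3],[[0,0,-0.5],[0,0,0],-0.3]]'

```text
time_s: 19.6
eef_pos: [0.431, -0.3315, 0.0455]
eef_rot: [-1.458, -2.78, -0.001]
wrist_force: [0.1, -0.3, 0.2]
finger_gap: 0.033
grip_force: 0.0
```

Emit:
play_rows --commands '[[[0,0,-0.3],[0,0,0],-0.3],[[0,0,-0.1],[0,0,0],-0.3],[[0,0,-0.07],[0,0,0],-0.3],[[0,0,0],[0,0,0],-0.3],[[0,0,0],[0,0,0],-0.3]]'

```text
time_s: 20.1
eef_pos: [0.4323, -0.3332, 0.0301]
eef_rot: [1.459, 2.78, -0.001]
wrist_force: [0.4, 0.1, 0.4]
finger_gap: 0.0329
grip_force: 0.0
```

Emit:
play_rows --commands '[[[0,0,-0.06],[0,0,0],-0.3],[[0,0,0],[0,0,0],-0.5],[[0,0,0],[0,0,0],-0.6],[[0,0,0],[0,0,0],-0.7],[[0,0,0],[0,0,0],-0.8]]' --squeeze 10

```text
time_s: 20.6
eef_pos: [0.4319, -0.3327, 0.027]
eef_rot: [1.46, 2.781, 0.0]
wrist_force: [-0.2, 0.3, 0.4]
finger_gap: 0.0115
grip_force: 10.0
```

Emit:
play_rows --commands '[[[0,0,0],[0,0,0],-0.9],[[0,0,0],[0,0,0],-1],[[0,0,0],[0,0,0],-1],[[0,0,0],[0,0,0],-1]]'

```text
time_s: 21.0
eef_pos: [0.4319, -0.3327, 0.027]
eef_rot: [1.46, 2.782, 0.0]
wrist_force: [0.6, 0.6, 1.9]
finger_gap: 0.0118
grip_force: 10.0
```

Emit:
play_rows --commands '[[[0,0,0.2],[0,0,0],-1],[[0,0,0.5],[0,0,0],-1],[[0,0,0.7],[0,0,0],-1],[[0,0,0.8],[0,0,0],-1],[[0,0,0.5],[0,0,0],-1]]'

```text
time_s: 21.5
eef_pos: [0.4323, -0.3332, 0.1375]
eef_rot: [1.458, 2.779, -0.001]
wrist_force: [-0.4, 0.2, -1.0]
finger_gap: 0.012
grip_force: 10.0
```

Emit:
play_rows --commands '[[[0.09,0.35,0],[0,0,-0.34],-1],[[0.18,0.7,0],[0,0,-0.34],-1],[[0.18,0.7,0],[0,0,-0.34],-1],[[0.18,0.7,0],[0,0,-0.34],-1],[[0.18,0.7,0],[0,0,-0.34],-1]]'

```text
time_s: 22.0
eef_pos: [0.4642, -0.2056, 0.1353]
eef_rot: [1.664, 2.664, 0.0]
wrist_force: [-0.1, -1.0, 0.5]
finger_gap: 0.0116
grip_force: 10.0
```

Emit:
play_rows --commands '[[[0.18,0.7,0],[0,0,-0.34],-1],[[0.18,0.7,0],[0,0,-0.34],-1],[[0.18,0.7,0],[0,0,-0.34],-1],[[0.18,0.7,0],[0,0,-0.34],-1],[[0.18,0.7,0],[0,0,-0.34],-1]]'

```text
time_s: 22.5
eef_pos: [0.5003, -0.0655, 0.1353]
eef_rot: [1.856, 2.534, 0.0]
wrist_force: [0.3, -0.2, -1.5]
finger_gap: 0.012
grip_force: 10.0
```

Emit:
play_rows --commands '[[[0.18,0.7,0],[0,0,-0.34],-1],[[0.18,0.7,0],[0,0,-0.34],-1],[[0.18,0.7,0],[0,0,-0.34],-1],[[0.18,0.7,0],[0,0,-0.34],-1],[[0.18,0.7,0],[0,0,-0.34],-1]]'

```text
time_s: 23.0
eef_pos: [0.5362, 0.0745, 0.1353]
eef_rot: [2.039, 2.39, 0.0]
wrist_force: [-0.7, -0.4, 0.1]
finger_gap: 0.0121
grip_force: 10.0
```

Emit:
play_rows --commands '[[[0.18,0.7,0],[0,0,-0.34],-1],[[0.18,0.7,0],[0,0,-0.34],-1],[[0.18,0.7,0],[0,0,-0.34],-1],[[0.18,0.7,0],[0,0,-0.34],-1],[[0.18,0.7,0],[0,0,-0.34],-1]]'

```text
time_s: 23.5
eef_pos: [0.5722, 0.2144, 0.1352]
eef_rot: [2.21, 2.232, -0.0]
wrist_force: [0.6, -0.0, 0.5]
finger_gap: 0.0119
grip_force: 10.0
```

Emit:
play_rows --commands '[[[0.18,0.7,0],[0,0,-0.34],-1],[[0.18,0.7,0],[0,0,-0.34],-1],[[0.18,0.7,0],[0,0,-0.34],-1],[[0.09,0.5,0],[0,0,-0.29],-1],[[0.1,0.3,0],[0,0,0],-1]]'

```text
time_s: 24.0
eef_pos: [0.6013, 0.3309, 0.1349]
eef_rot: [-2.332, -2.105, 0.0]
wrist_force: [-0.6, -0.7, -0.5]
finger_gap: 0.0118
grip_force: 10.0
```

Emit:
play_rows --commands '[[[0,0,0],[0,0,0],-1],[[0,0,0],[0,0,0],-1],[[0,0,0],[0,0,0],-1]]'

```text
time_s: 24.3
eef_pos: [0.6012, 0.3281, 0.135]
eef_rot: [2.334, 2.103, -0.001]
wrist_force: [-0.4, 0.4, -0.5]
finger_gap: 0.0118
grip_force: 10.0
```

```bash
cat > st.py <<'E'
from h import *
from scipy.spatial.transform import Rotation as R
s=arm.sense();y=R.from_rotvec(s["eef_rot"]).as_matrix()
print(np.round(s["eef_pos"]*1000,1),"jaw yaw",round(np.degrees(np.arctan2(y[1,1],y[0,1])),2),s["finger_gap"],s["grip_force"],np.round(s["joint_pos"],2))
E
python3 st.py; python3 - <<'E'
from h import *
i,d=arm.get_image("side");r=arm.trace("side","spoon")
for q in r[:2]:
    pc=cloud("side",maskuv(q["pixels"]),d); print(q["conf"],q["rect"],np.percentile(pc[:,2],[5,50,95]))
E
```

```text
[601.2 328.1 135. ] jaw yaw -5.97 0.011849321696445996 9.999936372041702 [ 0.4   0.5   1.39 -0.    1.25  0.5 ]
0.57 [272.0, 262.1, 292.5, 304.0] [0.10820131 0.11555593 0.11914607]
```

Emit:
play_rows --commands '[[[0.02,0.06,-0.3],[0,0,0],-1],[[0,0,-0.6],[0,0,0],-1],[[0,0,-0.6],[0,0,0],-1],[[0,0,-0.5],[0,0,0],-1],[[0,0,-0.3],[0,0,0],-1]]'

```text
time_s: 24.9
eef_pos: [0.6009, 0.3309, 0.0402]
eef_rot: [-2.333, -2.102, 0.005]
wrist_force: [0.5, 0.3, -0.3]
finger_gap: 0.012
grip_force: 10.0
```

Emit:
play_rows --commands '[[[0,0,-0.15],[0,0,0],-1],[[0,0,-0.1],[0,0,0],-1],[[0,0,-0.04],[0,0,0],-1],[[0,0,0],[0,0,0],-1],[[0,0,0],[0,0,0],-1]]'

```text
time_s: 25.4
eef_pos: [0.6027, 0.332, 0.0321]
eef_rot: [2.333, 2.103, 0.002]
wrist_force: [-0.4, -0.1, 0.6]
finger_gap: 0.0121
grip_force: 10.0
```

```bash
python3 st.py; python3 -c "
from station import arm;print(arm.sense()['wrist_force'])"
```

```text
[602.7 332.   32.1] jaw yaw -5.93 0.012147350422067004 9.999947100877762 [ 0.4   0.59  1.51 -0.    1.05  0.51]
[-0.42733511 -0.08869054  0.57371214]
```

Emit:
play_rows --commands '[[[-0.02,-0.035,0],[0,0,0],-1],[[0,0,-0.03],[0,0,0],-1],[[0,0,-0.03],[0,0,0],-1],[[0,0,0],[0,0,0],-1],[[0,0,0],[0,0,0],-1]]'

```text
time_s: 25.9
eef_pos: [0.6016, 0.3304, 0.03]
eef_rot: [2.333, 2.103, 0.001]
wrist_force: [-1.3, -0.9, 5.0]
finger_gap: 0.0115
grip_force: 10.0
```

Emit:
play_rows --commands '[[[0,0,0],[0,0,0],-0.7],[[0,0,0],[0,0,0],-0.5],[[0,0,0],[0,0,0],-0.4],[[0,0,0],[0,0,0],-0.4],[[0,0,0.2],[0,0,0],-0.4]]'

```text
time_s: 26.4
eef_pos: [0.6004, 0.3299, 0.0358]
eef_rot: [-2.333, -2.103, 0.004]
wrist_force: [-0.3, -0.6, 0.8]
finger_gap: 0.0277
grip_force: 0.0
```

Emit:
play_rows --commands '[[[0,0,0.4],[0,0,0],-0.4],[[0,0,0.8],[0,0,0],-0.4],[[0,0,0.8],[0,0,0],-0.4],[[0,0,0.8],[0,0,0],0],[[0,0,0.5],[0,0,0],0.5]]'

```text
time_s: 26.9
eef_pos: [0.6024, 0.3308, 0.1725]
eef_rot: [2.332, 2.103, 0.007]
wrist_force: [0.3, 0.5, -0.7]
finger_gap: 0.0411
grip_force: 0.0
```

Emit:
play_rows --commands '[[[-0.3,-0.02,0],[0,0,-0.5],1],[[-0.4,-0.02,0],[0,0,-1],1],[[-0.4,-0.02,0],[0,0,-1],1],[[-0.4,-0.02,0],[0,0,-1],1],[[-0.4,-0.02,0],[0,0,-1],1]]'

```text
time_s: 27.4
eef_pos: [0.5248, 0.3263, 0.1695]
eef_rot: [2.702, 1.603, 0.001]
wrist_force: [-1.0, 0.4, 0.6]
finger_gap: 0.0808
grip_force: 0.0
```

Emit:
play_rows --commands '[[[-0.4,-0.02,0],[0,0,-1],1],[[-0.4,-0.02,0],[0,0,-1],1],[[-0.4,-0.02,0],[0,0,-1],1],[[-0.4,-0.02,0],[0,0,-1],1],[[-0.4,-0.02,0],[0,0,-1],1]]'

```text
time_s: 27.9
eef_pos: [0.4448, 0.3223, 0.1695]
eef_rot: [-2.985, -0.98, -0.001]
wrist_force: [0.2, -0.3, 1.0]
finger_gap: 0.094
grip_force: 0.0
```

Emit:
play_rows --commands '[[[-0.4,-0.02,0],[0,0,-1],1],[[-0.3,-0.02,0],[0,0,-1],1],[[0,-0.02,0],[0,0,-1],1],[[0,0,0],[0,0,-1],1],[[0,0,0],[0,0,-1],1]]'

```text
time_s: 28.4
eef_pos: [0.4173, 0.3201, 0.1697]
eef_rot: [-3.126, -0.311, -0.002]
wrist_force: [-0.2, 0.5, 0.4]
finger_gap: 0.0939
grip_force: 0.0
```

Emit:
play_rows --commands '[[[0,0,0],[0,0,-1],1],[[0,0,0],[0,0,-1],1],[[0,0,0],[0,0,-0.5],1],[[0,0,0],[0,0,0],1],[[0,0,0],[0,0,0],1]]'

```text
time_s: 28.9
eef_pos: [0.4175, 0.32, 0.1693]
eef_rot: [-3.141, 0.024, -0.001]
wrist_force: [-0.3, 0.1, 0.5]
finger_gap: 0.0938
grip_force: 0.0
```

```bash
python3 st.py; python3 - <<'E'
from fit import *
ims={n:arm.get_image(n)[0] for n in("top","side")}
p=[.6025,.3367,np.radians(84.1)]
fit("spoon",p,ims,.003); fit("spoon_pad",[.6004,.3168,np.radians(84.1)],ims)
o=np.r_['1',cv2.resize(ims["top"][180:250,190:300],(400,255),interpolation=2),cv2.resize(ims["side"][260:360,240:340],(390,390),interpolation=2)[-255:]] if 0 else None
a=cv2.resize(ims["top"][180:250,190:300],None,fx=3.5,fy=3.5,interpolation=2);b=cv2.resize(ims["side"][260:360,250:420],None,fx=2.4,fy=2.4,interpolation=2)
o=np.zeros((250,800,3),np.uint8);o[:a.shape[0],:a.shape[1]]=a;o[:b.shape[0],390:390+b.shape[1]]=b
cv2.imwrite("pics/spoon1.png",o[:,:,::-1])
E
```

```text
[417.5 320.  169.3] jaw yaw -90.87 0.09382266640013034 0.0 [ 0.52  0.25  1.71 -0.    1.19  2.11]
spoon 0.003 top [602.7 337.5  83.5] rms px 0.18
spoon 0.003 side [603.7 339.3  83.6] rms px 0.25
spoon 0.003 top+side [603.3 338.4  83.9] rms px 0.29
   area ratio top 0.924
   area ratio side 0.924
spoon_pad 0 top [599.8 315.8  83.9] rms px 0.21
spoon_pad 0 side [601.  318.2  83.2] rms px 0.16
spoon_pad 0 top+side [600.6 316.9  83.3] rms px 0.3
   area ratio top 1.151
   area ratio side 1.111
```

View pics/spoon1.png

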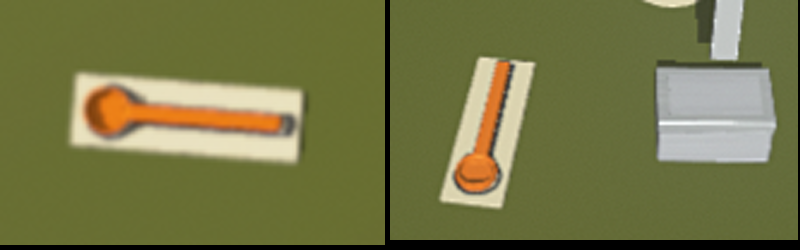

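The spoon lies in its outline with the round end on the round end, but a sliver of outline shows at the handle end (top crop (287,125)). I check it rectified.

```bash
python3 - <<'E'
from fit import *
out=[]
for n,pc in (("top",[.5998,.3158]),("side",[.601,.3182])):
    im=arm.get_image(n)[0]; a=np.radians(83.9)
    X,Y=np.meshgrid(np.arange(-90,90,.25)/1000,np.arange(30,-30,-.25)/1000)
    P=np.c_[(pc[0]+np.cos(a)*X-np.sin(a)*Y).ravel(),(pc[1]+np.sin(a)*X+np.cos(a)*Y).ravel(),0*X.ravel()+.003]
    uv=project(n,P).astype(np.float32).reshape(X.shape+(2,))
    r=cv2.remap(im,uv[...,0],uv[...,1],cv2.INTER_CUBIC); out.append(r)
    g=cv2.cvtColor(r,cv2.COLOR_RGB2HSV); g=g.astype(int)
    o=(g[...,0]<16)&(g[...,1]>150)&(g[...,2]>90); xs=X[0]*1000
    row=o[110:130].sum(0)>8; print(n,"orange x",xs[row].min(),xs[row].max(),"y",[ (round(Y[o[:,k],0].max()*1000,1),round(Y[o[:,k],0].min()*1000,1)) for k in (100,200,300,400,480,572)if o[:,k].any()])
    v=r[116:124].mean((0,2)); print("profile handle end",[(int(xs[k]),int(v[k])) for k in range(20,100,4)]); print("round",[(int(xs[k]),int(v[k])) for k in range(620,700,4)])
cv2.imwrite("pics/rect.png",np.r_[tuple(out)][:,:,::-1])
E
```

```text
top orange x -66.75 71.75 y [(np.float64(3.0), np.float64(-5.5)), (np.float64(5.0), np.float64(-6.2)), (np.float64(5.2), np.float64(-6.5)), (np.float64(5.5), np.float64(-6.0)), (np.float64(6.0), np.float64(-6.8)), (np.float64(15.2), np.float64(-16.5))]
profile handle end [(-85, 83), (-84, 82), (-83, 82), (-82, 92), (-81, 109), (-80, 126), (-79, 136), (-78, 135), (-77, 124), (-76, 106), (-75, 89), (-74, 82), (-73, 84), (-72, 92), (-71, 101), (-70, 110), (-69, 112), (-68, 108), (-67, 107), (-66, 109)]
round [(65, 76), (66, 74), (67, 73), (68, 69), (69, 69), (70, 81), (71, 96), (72, 123), (73, 150), (74, 174), (75, 195), (76, 202), (77, 203), (78, 199), (79, 188), (80, 168), (81, 149), (82, 127), (83, 111), (84, 100)]
side orange x -77.5 67.5 y [(np.float64(3.2), np.float64(-7.8)), (np.float64(3.8), np.float64(-7.5)), (np.float64(4.8), np.float64(-7.5)), (np.float64(5.0), np.float64(-7.2)), (np.float64(6.0), np.float64(-8.8)), (np.float64(14.8), np.float64(-18.0))]
profile handle end [(-85, 87), (-84, 87), (-83, 88), (-82, 91), (-81, 94), (-80, 96), (-79, 99), (-78, 110), (-77, 122), (-76, 133), (-75, 136), (-74, 133), (-73, 130), (-72, 129), (-71, 129), (-70, 128), (-69, 127), (-68, 127), (-67, 127), (-66, 127)]
round [(65, 135), (66, 134), (67, 131), (68, 116), (69, 93), (70, 90), (71, 117), (72, 154), (73, 184), (74, 197), (75, 206), (76, 207), (77, 205), (78, 212), (79, 220), (80, 206), (81, 180), (82, 144), (83, 113), (84, 93)]
```

View pics/rect.png

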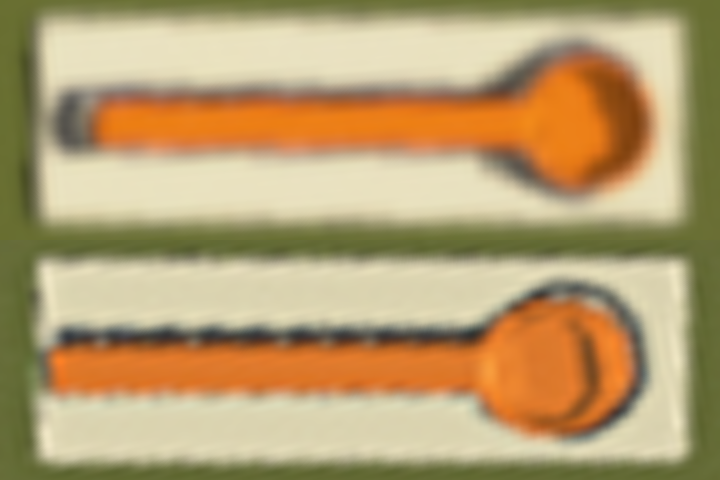

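The spoon is well placed: the apparent offsets match the parallax of its 11 mm height, leaving about 1 mm along the axis. Now the tin.

Emit:
play_rows --commands '[[[-0.06,-0.085,-0.2],[0,0,0],1],[[0,0,-0.6],[0,0,0],1],[[0,0,-0.7],[0,0,0],1],[[0,0,-0.7],[0,0,0],1],[[0,0,-0.4],[0,0,0],1]]'

```text
time_s: 29.6
eef_pos: [0.4133, 0.3155, 0.0624]
eef_rot: [3.139, -0.025, -0.005]
wrist_force: [-0.4, -0.2, -0.0]
finger_gap: 0.0939
grip_force: 0.0
```

Emit:
play_rows --commands '[[[0,0,-0.2],[0,0,0],0.8],[[0,0,0],[0,0,0],0.6],[[0,0,0],[0,0,0],0.5],[[0,0,0],[0,0,0],0.4],[[0,0,0],[0,0,0],0.34]]'

```text
time_s: 30.1
eef_pos: [0.4156, 0.3169, 0.0578]
eef_rot: [-3.141, 0.025, -0.003]
wrist_force: [0.3, 0.1, 0.9]
finger_gap: 0.0631
grip_force: 0.0
```

Emit:
play_rows --commands '[[[0,0,0],[0,0,0],0.3],[[0,0,0],[0,0,0],0.2],[[0,0,0],[0,0,0],0.1],[[0,0,0],[0,0,0],0.1]]' --squeeze 22

```text
time_s: 30.5
eef_pos: [0.4156, 0.317, 0.0578]
eef_rot: [-3.14, 0.026, -0.002]
wrist_force: [-0.3, 0.0, 5.3]
finger_gap: 0.0616
grip_force: 21.9
```

Emit:
play_rows --commands '[[[0,0,0.1],[0,0,0],0.1],[[0,0,0.4],[0,0,0],0.1],[[0,0,0.7],[0,0,0],0.1],[[0,0,0.7],[0,0,0],0.1],[[0,0,0.3],[0,0,0],0.1]]'

```text
time_s: 31.0
eef_pos: [0.4158, 0.3169, 0.1469]
eef_rot: [-3.14, 0.025, -0.004]
wrist_force: [-0.3, 0.4, -1.5]
finger_gap: 0.0617
grip_force: 21.9
```

Emit:
play_rows --commands '[[[0,0,0],[0,0,0],0.1],[[0,0,0],[0,0,0],0.1]]'

```text
time_s: 31.2
eef_pos: [0.4142, 0.3161, 0.1439]
eef_rot: [3.14, -0.025, -0.003]
wrist_force: [-0.4, -0.3, -1.8]
finger_gap: 0.0619
grip_force: 21.9
```

```bash
python3 st.py
```

```text
[414.2 316.1 143.9] jaw yaw -90.93 0.06190636251305375 21.89179927110672 [ 0.52  0.26  1.75 -0.    1.13  2.11]
```

Emit:
play_rows --commands '[[[0.1,-0.35,0.35],[0,0,-0.08],0.1],[[0.19,-0.68,0.35],[0,0,-0.08],0.1],[[0.19,-0.68,0.3],[0,0,-0.08],0.1],[[0.19,-0.68,0],[0,0,-0.08],0.1],[[0.19,-0.68,0],[0,0,-0.08],0.1]]'

```text
time_s: 31.7
eef_pos: [0.4487, 0.1925, 0.1834]
eef_rot: [3.14, -0.08, -0.004]
wrist_force: [0.5, -0.2, -1.1]
finger_gap: 0.0619
grip_force: 21.9
```

Emit:
play_rows --commands '[[[0.19,-0.68,0],[0,0,-0.08],0.1],[[0.19,-0.68,0],[0,0,-0.08],0.1],[[0.19,-0.68,0],[0,0,-0.08],0.1],[[0.19,-0.68,0],[0,0,-0.08],0.1],[[0.19,-0.68,0],[0,0,-0.08],0.1]]'

```text
time_s: 32.2
eef_pos: [0.4863, 0.0566, 0.1829]
eef_rot: [3.138, -0.136, -0.006]
wrist_force: [0.3, -0.9, -1.2]
finger_gap: 0.0618
grip_force: 21.9
```

Emit:
play_rows --commands '[[[0.19,-0.68,0],[0,0,-0.08],0.1],[[0.19,-0.68,0],[0,0,-0.08],0.1],[[0.19,-0.68,0],[0,0,-0.08],0.1],[[0.19,-0.68,0],[0,0,-0.08],0.1],[[0.19,-0.68,0],[0,0,-0.08],0.1]]'

```text
time_s: 32.7
eef_pos: [0.5244, -0.0791, 0.1828]
eef_rot: [-3.135, 0.191, 0.006]
wrist_force: [0.5, 0.7, -1.2]
finger_gap: 0.0617
grip_force: 21.9
```

Emit:
play_rows --commands '[[[0.19,-0.68,0],[0,0,-0.08],0.1],[[0.19,-0.68,0],[0,0,-0.08],0.1],[[0.19,-0.68,0],[0,0,-0.08],0.1],[[0.19,-0.68,0],[0,0,-0.08],0.1],[[0.19,-0.68,0],[0,0,-0.08],0.1]]'

```text
time_s: 33.2
eef_pos: [0.5625, -0.2149, 0.1824]
eef_rot: [-3.13, 0.245, 0.006]
wrist_force: [0.4, 0.9, -2.3]
finger_gap: 0.0621
grip_force: 21.9
```

Emit:
play_rows --commands '[[[0.19,-0.68,-0.3],[0,0,-0.08],0.1],[[0.19,-0.68,-0.3],[0,0,-0.08],0.1],[[0.19,-0.68,-0.3],[0,0,-0.08],0.1],[[0.15,-0.5,-0.3],[0,0,-0.08],0.1],[[0.08,-0.4,0],[0,0,0],0.1]]'

```text
time_s: 33.7
eef_pos: [0.594, -0.3319, 0.1328]
eef_rot: [-3.125, 0.289, 0.01]
wrist_force: [-0.3, 0.9, -1.4]
finger_gap: 0.0621
grip_force: 21.9
```

Emit:
play_rows --commands '[[[0,0,0],[0,0,0],0.1],[[0,0,0],[0,0,0],0.1],[[0,0,0],[0,0,0],0.1]]'

```text
time_s: 34.0
eef_pos: [0.5954, -0.3307, 0.1377]
eef_rot: [-3.128, 0.287, -0.001]
wrist_force: [0.6, 0.6, -1.1]
finger_gap: 0.062
grip_force: 21.9
```

```bash
python3 st.py
```

```text
[ 595.4 -330.7  137.7] jaw yaw -100.48 0.06199694414010767 21.891753673553467 [-0.61  0.49  1.4   0.    1.25  1.14]
```

Emit:
play_rows --commands '[[[-0.02,-0.04,-0.3],[0,0,0],0.1],[[0,0,-0.6],[0,0,0],0.1],[[0,0,-0.5],[0,0,0],0.1],[[0,0,-0.3],[0,0,0],0.1],[[0,0,-0.1],[0,0,0],0.1]]'

```text
time_s: 34.5
eef_pos: [0.5937, -0.3323, 0.0632]
eef_rot: [-3.127, 0.287, 0.004]
wrist_force: [-0.7, -0.1, -1.1]
finger_gap: 0.062
grip_force: 21.9
```

Emit:
play_rows --commands '[[[0,0,-0.05],[0,0,0],0.1],[[0,0,0],[0,0,0],0.1],[[0,0,0],[0,0,0],0.1]]'

```text
time_s: 34.8
eef_pos: [0.5952, -0.3338, 0.0639]
eef_rot: [3.127, -0.288, 0.003]
wrist_force: [-0.0, -0.5, -1.6]
finger_gap: 0.0617
grip_force: 21.9
```

```bash
python3 st.py
```

```text
[ 595.2 -333.8   63.9] jaw yaw -100.52 0.061690166796665946 21.891742944717407 [-0.61  0.55  1.49 -0.    1.1   1.14]
```

Emit:
play_rows --commands '[[[-0.01,0.03,-0.02],[0,0,0],0.1],[[0,0,-0.03],[0,0,0],0.1],[[0,0,-0.03],[0,0,0],0.1],[[0,0,-0.02],[0,0,0],0.1],[[0,0,0],[0,0,0],0.1]]'

```text
time_s: 35.3
eef_pos: [0.5943, -0.3323, 0.0608]
eef_rot: [3.128, -0.288, 0.002]
wrist_force: [-2.5, -0.1, 7.1]
finger_gap: 0.0619
grip_force: 21.9
```

Emit:
play_rows --commands '[[[0,0,0],[0,0,0],0.1]]'

```text
time_s: 35.4
eef_pos: [0.5943, -0.3323, 0.0608]
eef_rot: [3.128, -0.288, 0.002]
wrist_force: [-3.1, 0.8, 6.9]
finger_gap: 0.0618
grip_force: 21.9
```

Contact. Release, retreat up and toward the centre, then check everything.

Emit:
play_rows --commands '[[[0,0,0],[0,0,0],0.34],[[0,0,0],[0,0,0],0.5],[[0,0,0],[0,0,0],0.7],[[0,0,0],[0,0,0],0.8],[[0,0,0],[0,0,0],0.8]]'

```text
time_s: 35.9
eef_pos: [0.5942, -0.3322, 0.0586]
eef_rot: [-3.128, 0.288, 0.0]
wrist_force: [-0.6, -0.3, -0.7]
finger_gap: 0.0843
grip_force: 0.0
```

Emit:
play_rows --commands '[[[0,0,0.3],[0,0,0],0.8],[[0,0,0.6],[0,0,0],0.8],[[0,0,0.8],[0,0,0],0.8],[[0,0,0.8],[0,0,0],0.8],[[0,0,0.8],[0,0,0],0.8]]'

```text
time_s: 36.4
eef_pos: [0.5942, -0.3322, 0.1931]
eef_rot: [3.128, -0.288, 0.001]
wrist_force: [-0.2, -0.9, 1.2]
finger_gap: 0.0848
grip_force: 0.0
```

Emit:
play_rows --commands '[[[-0.7,0,0.3],[0,0,0],0.8],[[-0.7,0,0],[0,0,0],0.8],[[-0.7,0,0],[0,0,0],0.8],[[-0.7,0,0],[0,0,0],0.8],[[-0.7,0,0],[0,0,0],0.8]]'

```text
time_s: 36.9
eef_pos: [0.4532, -0.3322, 0.204]
eef_rot: [3.127, -0.288, 0.002]
wrist_force: [-0.4, -0.2, -0.0]
finger_gap: 0.0847
grip_force: 0.0
```

Emit:
play_rows --commands '[[[-0.7,0,0],[0,0,0],0.8],[[-0.7,0,0],[0,0,0],0.8],[[0,0,0],[0,0,0],0.8],[[0,0,0],[0,0,0],0.8],[[0,0,0],[0,0,0],0.8]]'

```text
time_s: 37.4
eef_pos: [0.3994, -0.3327, 0.2035]
eef_rot: [3.127, -0.288, 0.003]
wrist_force: [0.7, -0.6, 0.1]
finger_gap: 0.0847
grip_force: 0.0
```

```bash
python3 st.py; python3 - <<'E'
from fit import *
ims={};D={}
for n in("top","side"): ims[n],D[n]=arm.get_image(n)
r=np.radians
fit("tin",[.5943,-.3324,r(-10.6)],ims,.003)
for n in ims:
  for t in("tin","matchbox","coffee_pot"):
    for q in arm.trace(n,t)[:1]:
      uv=maskuv(q["pixels"]);pc=cloud(n,uv,D[n]); 
      tp=pc[abs(pc[:,2]-.053)<.005] if t=="tin" else pc; print(n,t,q["conf"],rect(tp[:,:2]) if len(tp)>5 else "",q["rect"])
cv2.imwrite("pics/end_top.png",ims["top"][:,:,::-1])
o=cv2.resize(ims["side"][110:210,250:400],(750,500),interpolation=2);cv2.imwrite("pics/end_side.png",o[:,:,::-1])
E
```

```text
[ 399.4 -332.7  203.5] jaw yaw -100.52 0.08472325944787028 0.0 [-0.83  0.21  1.67  0.    1.26  0.93]
tin 0.003 top [ 589.5 -328.2  -16.8] rms px 0.67
tin 0.003 side [ 593.4 -320.7  -23.2] rms px 0.45
tin 0.003 top+side [ 591.1 -327.1  -18.8] rms px 0.76
   area ratio top 1.345
   area ratio side 1.279
top tin 0.83 (array([ 593.3, -332.8]), array([94.2, 64.1]), -8.7) [493.8, 182.8, 527.4, 228.7]
top matchbox 0.75 (array([504.2, 530.1]), array([55.4, 37.1]), -14.2) [144.2, 241.3, 168.0, 262.1]
top coffee_pot 0.68 (array([817.9,  29.1]), array([164. ,  66.1]), 67.0) [318.4, 108.1, 388.5, 142.1]
side tin 0.62 (array([ 595.8, -330.6]), array([95.3, 67.9]), -9.5) [294.1, 125.0, 332.0, 152.8]
side matchbox 0.93 (array([506.5, 531.8]), array([58.6, 38.5]), -13.2) [321.0, 395.0, 353.8, 420.2]
side coffee_pot 0.7 (array([811.6,   4.3]), array([214.5, 100.3]), -71.9) [197.8, 179.0, 240.8, 222.5]
```

View pics/end_top.png

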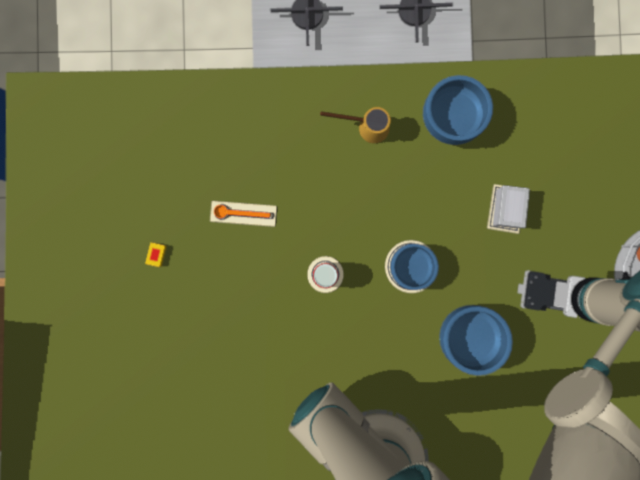

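View pics/end_side.png

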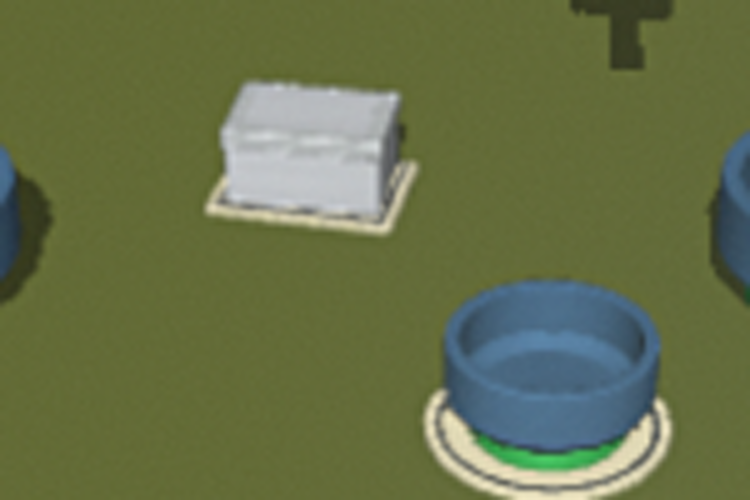

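All four things sit within their outlines: jar (325,274), bowl (412,267), spoon (243,213) and tin (509,208) in the top view. The pot and the matchbox have not moved.

```bash
python3 -c "
from station import arm;print(arm.sign_off())"
```

```text
the job is handed in; nothing more can be done
None
```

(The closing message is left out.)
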